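# Slide the drip tray under the draining stand

### The arm

A 6-joint arm with a two-finger parallel gripper is mounted at the origin on the work surface. World frame = base frame: x ahead of the robot, y to its left, z up, the work surface at z = 0. Lengths are in m, angles in degrees, forces in N, time in s.
With the tool pointing down it reaches from about 0.35 to 0.725 m from the base axis. Payload 4.3 kg.
Tool frame: the origin (TCP) lies between the finger pads; the fingertips stand 25 mm ahead of it and the grasp point (between the pads) lies 6 mm ahead of it; z points along the fingers, y is the line along which they close (so a half turn about z gives the same grasp; the last joint's range is limited). The gripper opens to 85 mm and grips with 20 to 120 N. Pads are 22 mm wide; open, the fingers measure 114 mm over their backs; the gripper's body (76 mm by 85 mm) begins 54 mm behind the grasp point. The pads swing forward as they close: fully open they stand 13 mm farther back than shut.
Start: joints at [65.644, 21.618, 4.641, 73.018, 0, 83.68], TCP at [0.178, 0.547, 0.256] pointing down, gripper open.
Joint ranges: [-156.06, 156.06], [-48.1, 94.91], [-58.44, 69.94], [-101.28, 121.22], [-78.64, 73.56], [-180, 180]. Speed limits (degrees/s): [147.25, 147.25, 180, 180, 180, 180].

### API

Orientations are given as a 3x3 rotation matrix whose columns are the frame's x, y, z axes.
In Python, from station import manip gives the robot as it stands. The module is installed in compiled form; this text tells all that it offers.
- The arm moves only by the tool carry_out, never from a script. Its argument "targets" is text: rows parted by semicolons, each of 5 numbers parted by spaces: the shift along the tool's x, y, z in mm, then the turn about the tool's z in rad, then the closure, from -1 (fully open) to 1 (shut). In form: dx dy dz roll fingers; .... A call has 1 to 5 rows; each row shifts and turns the commanded pose from where the row before left it, along the tool's axes as they then stand; what a row does not reach is not made up. A row lasts 1/12 s, in which the tool goes at most 41.7 mm and 7.16 degrees, less where a joint would pass 70% of its speed; a pose out of reach is approached as far as the arm can. A call is refused whole if a number of a shift passes 41.7 or a number of a turn 0.125, either way. A call with a gripper value outside its range is refused whole. The fingers move at their own pace and stop on an object; "newtons" is the grip in N (left out, the last holds). Time passes only in rows, so rows that do not move let the fingers close. It gives the time, the measured TCP pose, the force, the opening and the grip force at its end, in the units of the state.
- manip.state(): the state, without advancing time (a new reading comes with each control period).
- manip.capture(name): name is "scene" or "top" or "wrist"; returns a dict with "frame" (400x640x3 uint8, red, green, blue), "fx", "fy", "cx", "cy" (pixels), "pose" (4x4, takes a point from camera to world coordinates). Camera axes: x right, y down, z forward; pixel columns grow to the right and rows downward; lengths in m; the calibration is good to about 2 mm. A picture is of the moment at which its call begins. There is no depth.
- manip.finish_job(): hands the job in; it is judged then, once.
Trained networks look in the newest picture that a camera, given by its name, has taken for a name from the list of things; names that differ only in an ending like _2 or _b are one class to them, and where a whole thing is asked for, a point or a joint stands for the part that bears it (a point fixed in the world has none). Each returns a list of dicts, best first, with "conf" (0 to 1); they miss things now and then, are a little off and sometimes report something else, mostly with a low value. They report only what shows in the picture. A call takes as long as a camera call. They do not tell look-alikes from the thing itself.
- manip.recognise(camera, thing): "bbox" ([left, top, width, height] in pixels, round what is visible of it).
- manip.trace(camera, thing): "region" (400x640 bool, what is visible of it) and "bbox" ([left, top, width, height] in pixels, round what is visible of it).
- manip.landmark_of(camera, thing): "xy" ([column, row] in pixels: a listed point, or the origin of a listed thing).
The state is a dict: "t": time; "joints": joint angles; "joint_velocities": joint speeds; "tau": joint torques, N m; "position": TCP position; "orientation": TCP orientation; "wrist_force": force on the tool from outside, world axes, zero at the start; "moment": the same for the moment, N m; "grip_width": finger opening in m; "gripper_force": force on a finger pad.
Only numpy, scipy, OpenCV 4.12 (cv2) and the standard library are available. Lean on these libraries where they do the work, as an engineer would, in place of code of your own. Each camera call takes 0.05 s, during which the arm holds its last target. There are 200 camera calls.

### The job

The emptied drip tray has been put down on the counter in front of the low draining stand. Push it with the fingertips, flat along the counter, in under the stand's front bridge and fully home against the stop at the back. Do not pick the tray up or let it tip, do not shove the stand out of its place, and leave the moulds, the jar and the knife undisturbed.

Things in the scene. Friction and masses are not known exactly. Their poses are not given: they have to be found in the camera images.
- tray: Loose empty metal drip tray, about 0.4 kg, 200 mm long (its x) x 120 mm wide (its y) x 20 mm high, both ends alike. Its widest part is a flat outward rim 16 to 20 mm above the counter; base 180 x 100 mm. Origin: centre of the underside, z up. It starts off the stand's open front, up to 30 mm aside of the stand's centre line and up to 15 degrees askew, and slides with ordinary friction
- stand: Low stainless draining stand, loose on rubber strips, 1.8 kg, 185 mm long (x) x 142 mm wide (y) x 30 mm high. Origin: centre of its underside, z up. Front open at x = -92.5 mm; the tray goes in along +x. Side plates' inner faces at y = -67 and +67 mm; headroom 24 mm. With the tray home against the back stop the tray's origin is at stand x = -12.5 mm; pushing further shoves the stand
- stand_mouth (a point): Middle of the stand's open front, on the counter (stand x = -92.5, y = 0 mm). The opening is 134 mm wide and 24 mm high under the front bridge, a flat bar whose top is 30 mm up. With the tray home its outer end still sticks out 20 mm from here
- stand_stop (a point): Middle of the inner face of the stop across the stand's back, on the counter (stand x = +87.5, y = 0 mm), where the tray's leading rim comes to rest
- mould_a: White tapered draining mould with fresh cheese, 74 mm across at the top, 56 mm high, standing loose on the stand's top (30 mm above the counter). Origin: centre of its underside
- mould_b: Second, like mould, standing loose on the stand's top, further from the open front. Origin: centre of its underside
- jar: Closed white jar with a brass-coloured lid, 72 mm across, 105 mm high, standing on the counter on the far side of the stand from the tray. Origin: centre of its underside
- knife: Cheese knife lying flat on the counter beyond the stand as seen from the robot, 248 mm long along its x (black handle at -x, blade at +x), 34 mm wide, 14 mm high. Origin: mid-length, on the counter
There are look-alikes about, which are no part of the job. Leave any purple look-alike of the tray alone.

How it is judged:
By the outcome, as a careful person would: the job done as asked, in the order asked, and still so for the second after the job is handed in, with the robot touching nothing.
It also fails if it takes over 58 s, if anything falls off the work surface, if the arm or the gripper's body presses on something with over 40 N, if the wrist force passes 120 N, or if a joint passes its speed limit or range.

## Working session

There is one attempt and no reset: what is moved stays moved. The work goes in short steps, Python scripts to look and compute and a tool call to move; the robot and the scene stay as the last step left them, time stands still between calls to the robot, and variables do not carry over. Pictures are saved under pics/ and viewed, at most 13 in all, crops included, and the job is handed in when it is done.

Besides the shell and the picture viewer there is one more tool, called after "Emit:" as name(argument=value, ...) on one line, values as JSON. carry_out: Moves the arm, as the interface text tells. Its arguments: {"type":"object","properties":{"targets":{"type":"string"},"newtons":{"type":"number"}},"required":["targets"]}

```bash
mkdir -p pics; cat > h.py <<'E'
import numpy as np, cv2
from station import manip
def ray(c,uv,z):
    P=np.array(c["pose"]);d=P[:3,:3]@np.array([(uv[0]-c["cx"])/c["fx"],(uv[1]-c["cy"])/c["fy"],1]);o=P[:3,3]
    return o+d*(z-o[2])/d[2]
def save(f,n): cv2.imwrite("pics/"+n,cv2.cvtColor(f,cv2.COLOR_RGB2BGR))
E
python3 - <<'E'
from h import *
for n in("scene","top"):
    c=manip.capture(n);save(c["frame"],n+"1.png");print(n,np.round(c["pose"],3).tolist(),c["fx"])
    for t in("tray","stand","stand_mouth","stand_stop","mould_a","jar","knife"):
        for r in manip.landmark_of(n,t): print(t,round(r["conf"],2),np.round(r["xy"]),np.round(ray(c,r["xy"],.03 if "mould" in t else 0),4))
print(manip.state())
E
```

```text
scene [[-0.087, 0.823, -0.561, 1.19], [0.996, 0.073, -0.049, 0.053], [0.001, -0.563, -0.827, 0.99], [0.0, 0.0, 0.0, 1.0]] 420.2819126154107
tray 0.87 [197. 270.] [ 0.7611 -0.3177  0.    ]
tray 0.71 [379. 159.] [0.3509 0.1396 0.    ]
tray 0.7 [259. 138.] [ 0.2975 -0.2429  0.    ]
stand 0.82 [355. 222.] [0.5809 0.0783 0.    ]
stand_mouth 0.84 [328. 214.] [ 5.646e-01 -3.000e-04  0.000e+00]
stand_stop 0.81 [386. 229.] [0.5961 0.1638 0.    ]
mould_a 0.94 [381. 214.] [0.5678 0.1442 0.03  ]
mould_a 0.82 [351. 227.] [0.6168 0.0672 0.03  ]
jar 0.73 [451. 167.] [0.3621 0.3549 0.    ]
knife 0.64 [380. 290.] [0.774  0.1484 0.    ]
knife 0.31 [385. 227.] [0.5913 0.1608 0.    ]
top [[-0.021, -0.994, 0.11, 0.437], [-1.0, 0.02, -0.011, 0.009], [0.008, -0.11, -0.994, 1.164], [0.0, 0.0, 0.0, 1.0]] 469.72207327636306
tray 0.86 [436. 119.] [ 0.7635 -0.3194  0.    ]
tray 0.78 [382. 208.] [ 0.539  -0.1728  0.    ]
tray 0.72 [411. 302.] [ 0.3087 -0.2354  0.    ]
tray 0.67 [258. 292.] [0.3404 0.1367 0.    ]
stand 0.95 [282. 194.] [0.5789 0.0763 0.    ]
stand_mouth 0.58 [317. 198.] [ 0.5669 -0.0111  0.    ]

[... 390 characters left out ...]
21219e-03,  8.36827670e+01]), 'joint_velocities': array([-0.13761714, -0.04694441, -0.10021202, -0.01999591, -0.07192082,
       -0.01401051]), 'tau': array([-7.67911715e-04, -4.63465655e+01,  2.70138860e+01, -2.35553256e-05,
       -2.70750097e-04,  6.03146280e-07]), 'position': array([0.17805171, 0.54679498, 0.25637486]), 'orientation': array([[-9.50848029e-01,  3.09657901e-01,  9.98866289e-05],
       [ 3.09657915e-01,  9.50848014e-01,  1.71676263e-04],
       [-4.18160915e-05,  1.94168721e-04, -9.99999980e-01]]), 'wrist_force': array([-0.02642583,  0.14327521, -0.08889025]), 'moment': array([ 0.03218016, -0.03828227, -0.06026168]), 'gripper_force': 0.0, 'grip_width': 0.08539869870876879}
```

View pics/top1.png

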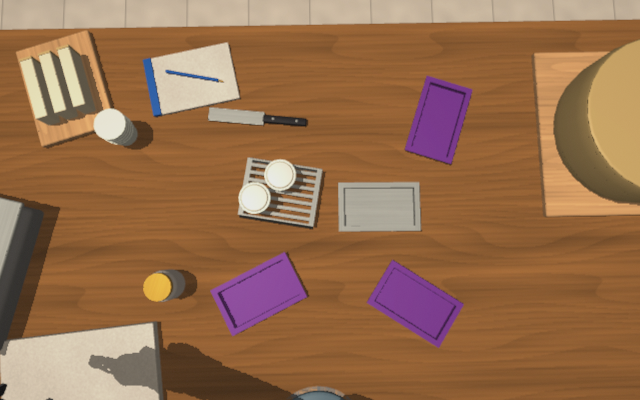

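View pics/scene1.png

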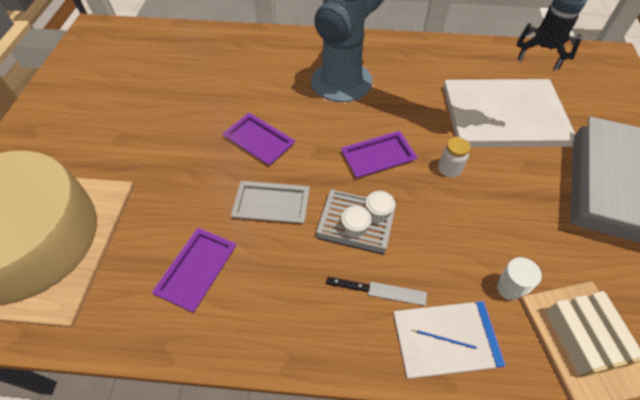

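Four tray-like things in the top picture: purple ones at (438,119), (258,292) and (415,303), and the grey metal one at (380,207) off the stand's open front (stand at (282,193)). The grey one is the tray, since it is metal and in front of the stand. The jar is at (160,286) and the knife at (257,117). I'll confirm it with a crop and measure it.

```bash
python3 - <<'E'
from h import *
c=manip.capture("top");f=c["frame"]
save(cv2.resize(f[145:245,225:435],None,fx=3.8,fy=3.8,interpolation=cv2.INTER_CUBIC),"crop1.png")
def pose(c,m,z):
    k,_=cv2.findContours(m.astype(np.uint8),0,1);k=max(k,key=cv2.contourArea)[:,0]
    # each boundary pixel to plane
    p=np.array([ray(c,q,z)[:2] for q in k]);r=cv2.minAreaRect((p*1000).astype(np.float32))
    return r
for n in("top","scene"):
    if n=="scene": c=manip.capture(n)
    for t,z in(("tray",.02),("stand",.03)):
        for r in manip.trace(n,t): print(n,t,round(r["conf"],2),r["bbox"],np.round(np.hstack([np.ravel(x) for x in pose(c,r["region"],z)]),1), c["frame"][r["region"]].mean(0).round())
    for t in ("tray",): print([(np.round(ray(c,r["xy"],0),4),round(r["conf"],2)) for r in manip.landmark_of(n,t)])
E
```

```text
top tray 0.84 [365.0, 263.8, 95.7, 86.6] [ 306.5 -238.9  202.1  121.8   56.9] [123.  62. 138.]
top tray 0.81 [211.0, 251.0, 94.8, 81.1] [338.4 135.4 120.8 199.1  25.8] [137.  75. 151.]
top tray 0.75 [404.0, 75.2, 68.7, 88.3] [ 758.5 -317.3  123.7  204.9   71.1] [117.  57. 132.]
top tray 0.7 [343.9, 182.7, 76.5, 50.7] [ 541.2 -159.9  203.6  124.3   89.7] [167. 162. 148.]
top stand 0.77 [237.8, 160.1, 86.5, 69.1] [578.6  80.4 184.9 149.   80.1] [148. 140. 125.]
[(array([ 0.5421, -0.1721,  0.    ]), 0.91), (array([ 0.7554, -0.319 ,  0.    ]), 0.84), (array([0.3452, 0.1379, 0.    ]), 0.77), (array([ 0.3029, -0.2398,  0.    ]), 0.7), (array([0.5814, 0.077 , 0.    ]), 0.69)]
scene tray 0.76 [231.5, 180.1, 80.4, 45.1] [ 545.4 -160.1  202.4  127.3   89.8] [176. 169. 160.]
scene tray 0.74 [339.1, 130.8, 80.9, 47.4] [341.2 135.3 131.2 208.8  26.2] [134.  64. 148.]
scene tray 0.63 [152.2, 227.7, 84.1, 81.7] [ 760.8 -315.9  122.3  202.3   71.3] [137.  64. 155.]
scene stand 0.63 [318.3, 189.9, 74.1, 62.8] [595.6  78.9 185.5 165.   80.5] [148. 138. 128.]
[(array([0.3444, 0.1316, 0.    ]), 0.94), (array([ 0.7523, -0.32  ,  0.    ]), 0.83), (array([ 0.5451, -0.1569,  0.    ]), 0.79), (array([ 0.3054, -0.2405,  0.    ]), 0.69)]
```

View pics/crop1.png

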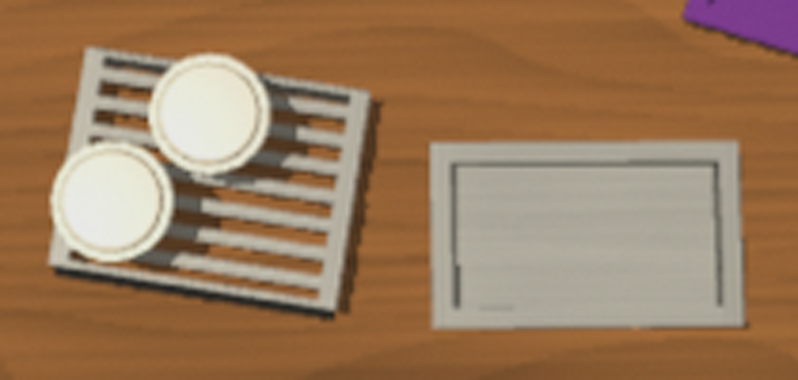

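The crop confirms the grey metal tray at (430–745, 140–328), with the stand to its left and its mouth facing the tray. The stand axis is about 80° and the tray about 90°, so I need to turn the tray roughly -10° as I push it in. First I'll turn the tool.

Emit:
carry_out(targets="0 0 0 0.125 -1; 0 0 0 0.125 -1; 0 0 0 0.125 -1; 0 0 0 0.125 -1; 0 0 0 0.125 -1")

```text
t: 1.62
position: [0.178, 0.5468, 0.2563]
orientation: [[-0.585, 0.811, 0.0], [0.811, 0.585, 0.0], [0.0, 0.0, -1.0]]
wrist_force: [-0.1, -0.4, 0.0]
grip_width: 0.0855
gripper_force: 0.0
```

```bash
python3 - <<'E'
from h import *
c=manip.capture("top")
k=[(225+x/3.8,145+y/3.8) for x,y in((88,47),(370,93),(335,313),(52,268))]
p=np.array([ray(c,q,.03)[:2] for q in k]);print(p.round(4),p.mean(0))
for a,b in((1,0),(2,3),(2,1),(3,0)): d=p[b]-p[a];print(np.hypot(*d),np.degrees(np.arctan2(d[1],d[0])))
k=[(225+x/3.8,145+y/3.8) for x,y in((430,141),(740,141),(746,327),(432,328))]
p=np.array([ray(c,q,.02)[:2] for q in k]);print(p.round(4),p.mean(0))
E
```

```text
[[ 6.680e-01  1.559e-01]
 [ 6.345e-01 -2.530e-02]
 [ 4.933e-01  2.000e-04]
 [ 5.256e-01  1.796e-01]] [0.58036908 0.07763293]
0.18428163223385097 79.49692051523827
0.182267786383811 79.79415920996311
0.14338934418182855 -10.235100367613803
0.14435834754745153 -9.436570341842938
[[ 0.6039 -0.0637]
 [ 0.6    -0.2649]
 [ 0.4795 -0.2633]
 [ 0.483  -0.0618]] [ 0.54158391 -0.16341362]
```

Emit:
carry_out(targets="0 0 0 0.125 -1; 0 0 0 0.125 -1; 0 0 0 0.125 -1; 0 0 0 0.125 -1; 0 0 0 0.125 -1")

```text
t: 2.08
position: [0.178, 0.5468, 0.2563]
orientation: [[-0.003, 1.0, 0.0], [1.0, 0.003, 0.0], [0.0, 0.0, -1.0]]
wrist_force: [0.0, 1.1, 0.7]
grip_width: 0.0851
gripper_force: 0.0
```

Emit:
carry_out(targets="-38 16 0 0 -1; -38 16 0 0 -1; -38 16 0 0 -1; -38 16 0 0 -1; -38 16 0 0 -1")

```text
t: 2.5
position: [0.2594, 0.3556, 0.2563]
orientation: [[-0.01, 1.0, 0.001], [1.0, 0.01, 0.0], [0.0, 0.001, -1.0]]
wrist_force: [0.9, -0.9, -0.3]
grip_width: 0.0851
gripper_force: 0.0
```

Emit:
carry_out(targets="-38 16 0 0 -1; -38 16 0 0 -1; -38 16 0 0 -1; -38 16 0 0 -1; -38 16 0 0 -1")

```text
t: 2.92
position: [0.3406, 0.166, 0.2566]
orientation: [[-0.009, 1.0, 0.001], [1.0, 0.009, 0.0], [0.0, 0.001, -1.0]]
wrist_force: [0.9, -0.3, -1.1]
grip_width: 0.0852
gripper_force: 0.0
```

Emit:
carry_out(targets="-38 16 0 0 -1; -38 16 0 0 -1; -38 16 0 0 -1; -38 16 0 0 -1; -38 16 0 0 -1")

```text
t: 3.33
position: [0.4219, -0.0239, 0.2566]
orientation: [[-0.008, 1.0, 0.001], [1.0, 0.008, 0.0], [0.0, 0.001, -1.0]]
wrist_force: [0.9, 0.5, 0.3]
grip_width: 0.0856
gripper_force: 0.0
```

Emit:
carry_out(targets="-38 16 0 0 -1; -38 16 0 0 -1; -38 16 0 0 -1; -38 16 0 0 -1; -38 16 0 0 -1")

```text
t: 3.75
position: [0.503, -0.2135, 0.2563]
orientation: [[-0.008, 1.0, 0.001], [1.0, 0.008, 0.0], [0.0, 0.001, -1.0]]
wrist_force: [1.4, 0.2, 0.1]
grip_width: 0.0854
gripper_force: 0.0
```

Emit:
carry_out(targets="-38 16 0 0 -1; -38 16 0 0 -1; -15 7 0 0 -1; 0 0 30 0 -1; 0 0 30 0 -1")

```text
t: 4.17
position: [0.5442, -0.3051, 0.1973]
orientation: [[-0.007, 1.0, 0.005], [1.0, 0.007, -0.003], [-0.003, 0.005, -1.0]]
wrist_force: [0.3, 0.8, -0.8]
grip_width: 0.0852
gripper_force: 0.0
```

Emit:
carry_out(targets="0 0 40 0 -1; 0 0 40 0 -1; 0 0 30 0 -1; 0 0 15 0 -1; 0 0 0 0 -1")

```text
t: 4.58
position: [0.5389, -0.2999, 0.0664]
orientation: [[-0.008, 1.0, -0.007], [1.0, 0.008, 0.005], [0.005, -0.007, -1.0]]
wrist_force: [0.3, 0.2, 0.1]
grip_width: 0.085
gripper_force: 0.0
```

```bash
python3 - <<'E'
from h import *
c=manip.capture("wrist");save(c["frame"],"w1.png")
s=manip.state();print(s["position"],s["orientation"],s["wrist_force"])
c=manip.capture("scene");save(cv2.resize(c["frame"][120:270,180:420],None,fx=3.3,fy=3.3),"s2.png")
E
```

```text
[ 0.54044844 -0.30086403  0.06912763] [[-0.00780664  0.99996108 -0.00411035]
 [ 0.99996493  0.007819    0.0030002 ]
 [ 0.00303222 -0.00408679 -0.99998705]] [-0.28021454  0.33693917  0.86236844]
```

View pics/w1.png

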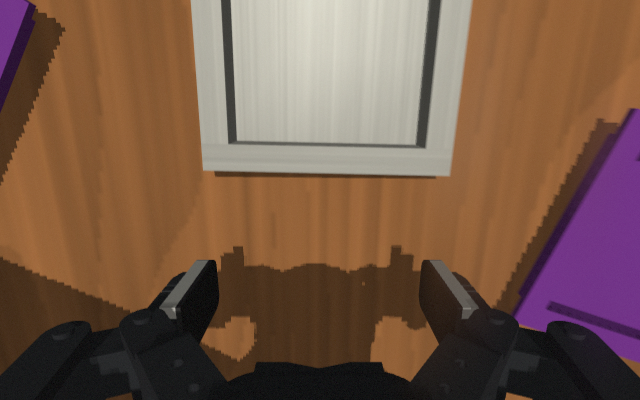

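View pics/s2.png

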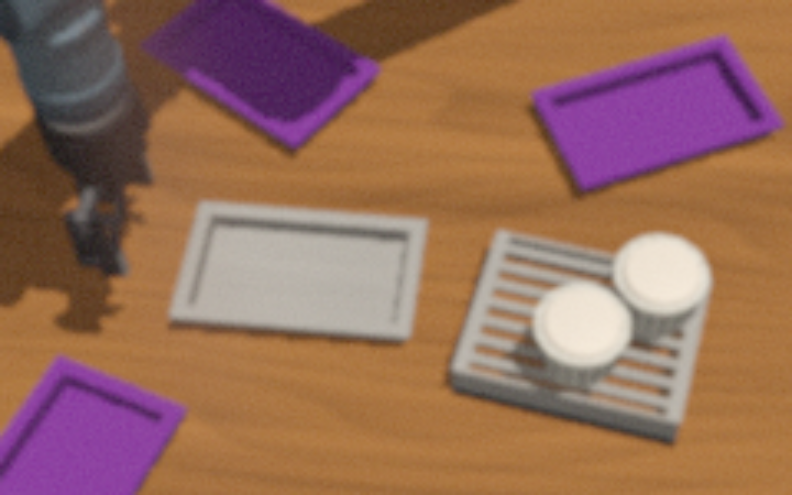

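The wrist view shows the tray's near rim at row ~172, columns 203–451, centred between the fingers (217/422) and nearly parallel to them. Next I'll narrow the fingers a little and probe downward gently.

Emit:
carry_out(targets="0 0 15 0 -0.4; 0 0 10 0 -0.4; 0 0 0 0 -0.4; 0 0 0 0 -0.4; 0 0 0 0 -0.4")

```text
t: 5.1
position: [0.5427, -0.3024, 0.0474]
orientation: [[-0.006, 1.0, 0.001], [1.0, 0.006, -0.001], [-0.001, 0.001, -1.0]]
wrist_force: [-0.4, -0.4, 0.9]
grip_width: 0.0596
gripper_force: 0.0
```

Emit:
carry_out(targets="0 0 3 0 -0.4; 0 0 0 0 -0.4; 0 0 3 0 -0.4; 0 0 0 0 -0.4; 0 0 0 0 -0.4")

```text
t: 5.52
position: [0.5419, -0.3019, 0.0401]
orientation: [[-0.006, 1.0, -0.0], [1.0, 0.006, 0.0], [0.0, -0.0, -1.0]]
wrist_force: [0.9, 0.9, 0.2]
grip_width: 0.0596
gripper_force: 0.0
```

Emit:
carry_out(targets="0 0 4 0 -0.4; 0 0 4 0 -0.4; 0 0 0 0 -0.4; 0 0 0 0 -0.4")

```text
t: 5.85
position: [0.5417, -0.3018, 0.0317]
orientation: [[-0.006, 1.0, -0.001], [1.0, 0.006, 0.001], [0.001, -0.001, -1.0]]
wrist_force: [0.3, -0.4, 0.0]
grip_width: 0.0597
gripper_force: 0.0
```

Emit:
carry_out(targets="0 0 3 0 -0.4; 0 0 0 0 -0.4; 0 0 0 0 -0.4; 0 0 0 0 -0.4")

```text
t: 6.18
position: [0.5422, -0.3021, 0.0293]
orientation: [[-0.006, 1.0, 0.0], [1.0, 0.006, 0.0], [0.0, 0.0, -1.0]]
wrist_force: [-0.1, 0.6, -0.4]
grip_width: 0.0598
gripper_force: 0.0
```

Emit:
carry_out(targets="0 0 2 0 -0.4; 0 0 0 0 -0.4; 0 0 0 0 -0.4; 0 0 0 0 -0.4")

```text
t: 6.52
position: [0.5421, -0.302, 0.0272]
orientation: [[-0.006, 1.0, -0.0], [1.0, 0.006, 0.0], [0.0, -0.0, -1.0]]
wrist_force: [0.1, 0.2, 0.3]
grip_width: 0.0595
gripper_force: 0.0
```

Emit:
carry_out(targets="8 0 0 0 -0.4; 8 0 0 0 -0.4; 4 0 0 0 -0.4; 2 0 0 0 -0.4; 0 0 0 0 -0.4")

```text
t: 6.93
position: [0.5419, -0.279, 0.0273]
orientation: [[-0.007, 1.0, -0.0], [1.0, 0.007, 0.0], [0.0, -0.0, -1.0]]
wrist_force: [-1.0, -0.7, 0.3]
grip_width: 0.0595
gripper_force: 0.0
```

Emit:
carry_out(targets="2 0 0 0 -0.4; 2 0 0 0 -0.4; 2 0 0 0 -0.4; 2 0 0 0 -0.4; 0 0 0 0 -0.4")

```text
t: 7.35
position: [0.542, -0.2719, 0.0273]
orientation: [[-0.006, 1.0, 0.0], [1.0, 0.006, -0.0], [-0.0, 0.0, -1.0]]
wrist_force: [-0.1, 0.3, -0.7]
grip_width: 0.0595
gripper_force: 0.0
```

```bash
cat > m.py <<'E'
from h import *
import sys
# edge of tray: fit in wrist and top images
c=manip.capture("top");f=c["frame"]
S=np.array([.580,.078]);th=np.radians(79.8);a=np.array([np.cos(th),np.sin(th)]);n=np.array([-a[1],a[0]])
for r in manip.trace("top","tray"):
    if np.ptp(f[r["region"]].mean(0))<35:
        k,_=cv2.findContours(r["region"].astype(np.uint8),0,1);k=max(k,key=cv2.contourArea)[:,0]
        p=np.array([ray(c,q,.02)[:2] for q in k]);q=cv2.minAreaRect((p*1000).astype(np.float32))
        print(q); d=np.array(q[0])/1000-S;print("stand frame",d@a,d@n,r["conf"])
c=manip.capture("wrist");save(c["frame"],sys.argv[1]);s=manip.state();print(s["position"],s["wrist_force"])
E
python3 m.py w2.png
```

```text
((540.0233154296875, -160.70533752441406), (204.68638610839844, 122.14219665527344), 89.67359924316406)
stand frame -0.24201200559631547 -0.002926195333136099 0.73
[ 0.54192912 -0.27204039  0.02723676] [ 0.11649812  0.32373272 -0.17361481]
```

View pics/w2.png

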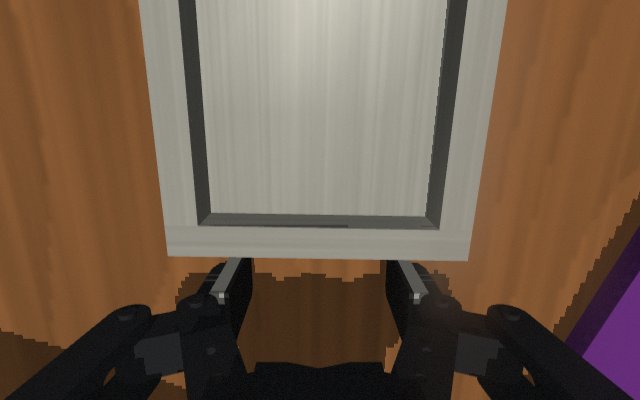

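The fingertips are right at the near rim (row ~258), centred on it. I'll push and turn now.

Emit:
carry_out(targets="3 0 0 0 -0.4; 4.4 -2 0 0.017 -0.4; 4.4 -2 0 0.017 -0.4; 4.4 -2 0 0.017 -0.4; 0 0 0 0 -0.4")

```text
t: 7.92
position: [0.5355, -0.2546, 0.0273]
orientation: [[0.045, 0.999, -0.001], [0.999, -0.045, 0.001], [0.001, -0.001, -1.0]]
wrist_force: [1.2, 0.4, 0.1]
grip_width: 0.0599
gripper_force: 0.0
```

Emit:
carry_out(targets="4.4 -2 0 0.017 -0.4; 4.4 -2 0 0.017 -0.4; 4.4 -2 0 0.017 -0.4; 4.4 -2 0 0.017 -0.4; 0 0 0 0 -0.4")

```text
t: 8.33
position: [0.5288, -0.2364, 0.0272]
orientation: [[0.113, 0.994, -0.0], [0.994, -0.113, 0.001], [0.001, -0.001, -1.0]]
wrist_force: [-0.5, -0.5, -0.2]
grip_width: 0.0599
gripper_force: 0.0
```

```bash
python3 m.py w3.png
```

```text
((540.2034301757812, -125.9349594116211), (203.9618682861328, 124.92113494873047), 83.10123443603516)
stand frame -0.20775925659723504 0.003053839903745661 0.73
[ 0.52914033 -0.23706236  0.02709418] [ 0.40536315 -0.30794423  0.10682169]
```

View pics/w3.png

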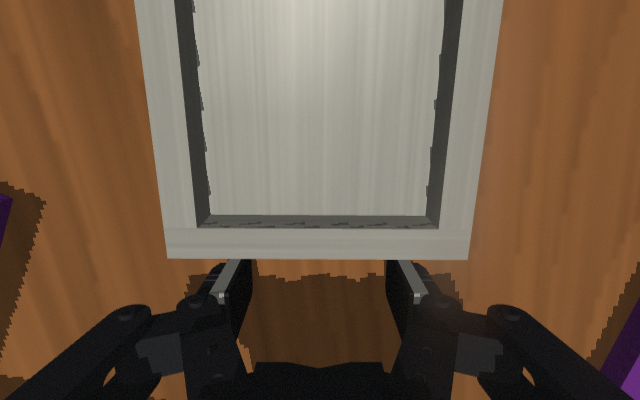

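The tray is following the tool exactly, with the rim flat on both fingertips. I'll finish the alignment before the mouth.

Emit:
carry_out(targets="3.5 -1.3 0 0.016 -0.4; 3.5 -1.3 0 0.016 -0.4; 3.5 -1.3 0 0.016 -0.4; 3.5 -1.3 0 0.016 -0.4; 0 0 0 0 -0.4")

```text
t: 8.9
position: [0.5259, -0.2221, 0.0272]
orientation: [[0.176, 0.984, -0.0], [0.984, -0.176, 0.001], [0.001, -0.0, -1.0]]
wrist_force: [-0.0, 0.7, 0.3]
grip_width: 0.0602
gripper_force: 0.0
```

```bash
python3 m.py w4.png; python3 - <<'E'
from h import *
c=manip.capture("top");save(cv2.resize(c["frame"][145:245,225:435],None,fx=3.8,fy=3.8,interpolation=cv2.INTER_CUBIC),"t4.png")
E
```

```text
((544.2117919921875, -113.20332336425781), (200.38815307617188, 119.86900329589844), 79.30338287353516)
stand frame -0.194519016605792 0.0013634062721777514 0.7
[ 0.52615263 -0.22264731  0.02724328] [0.27036761 0.44056596 0.00416833]
```

View pics/t4.png

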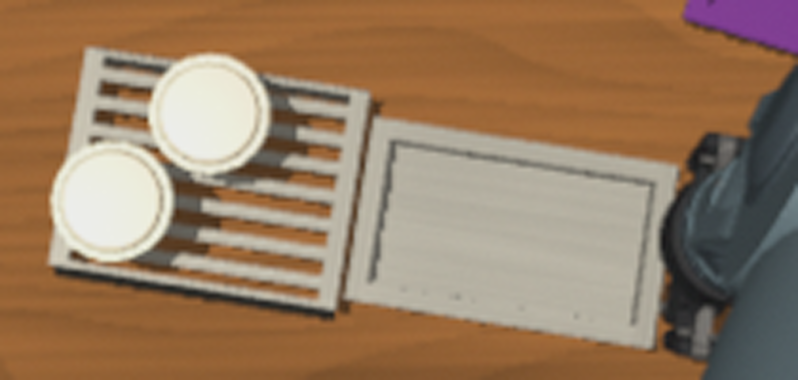

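The tray is aligned at the mouth: its front corners are at (378,118) and (345,300), inside the stand's front edge from (370,93) to (335,313). It is offset about 2 mm. Pushing straight in.

Emit:
carry_out(targets="5 0.3 0 0 -0.4; 5 0.3 0 0 -0.4; 5 0.3 0 0 -0.4; 5 0.3 0 0 -0.4; 5 0.3 0 0 -0.4")

```text
t: 9.52
position: [0.5322, -0.1982, 0.0273]
orientation: [[0.176, 0.984, 0.0], [0.984, -0.176, -0.0], [-0.0, 0.0, -1.0]]
wrist_force: [-0.1, -1.6, -0.3]
grip_width: 0.0601
gripper_force: 0.9
```

Emit:
carry_out(targets="6 0 0 0 -0.4; 6 0 0 0 -0.4; 6 0 0 0 -0.4; 6 0 0 0 -0.4; 6 0 0 0 -0.4")

```text
t: 9.93
position: [0.5374, -0.1685, 0.0273]
orientation: [[0.176, 0.984, 0.0], [0.984, -0.176, 0.0], [0.0, -0.0, -1.0]]
wrist_force: [0.2, -1.4, 0.2]
grip_width: 0.0599
gripper_force: 0.9
```

```bash
python3 - <<'E'
from h import *
c=manip.capture("top");save(cv2.resize(c["frame"][145:245,225:435],None,fx=3.8,fy=3.8,interpolation=cv2.INTER_CUBIC),"t5.png")
s=manip.state();print(s["position"],s["wrist_force"],s["orientation"][:,0])
E
```

```text
[ 0.53744462 -0.16726354  0.02724901] [0.00821025 0.33966143 0.5594588 ] [0.17485932 0.98459215 0.00158808]
```

View pics/t5.png

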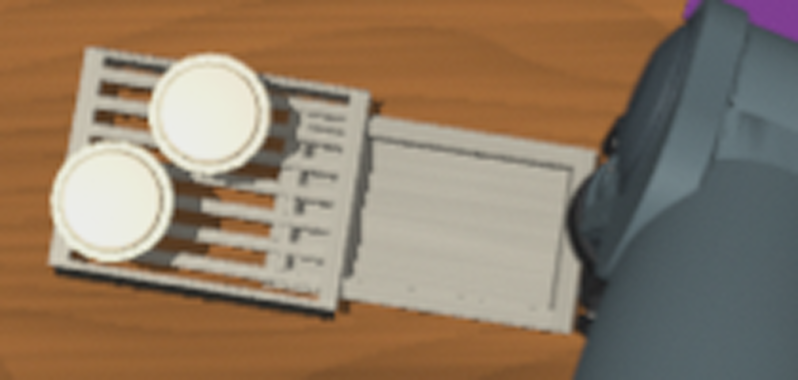

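The tray has entered the stand, and the stand is unmoved, with its front corners still at (370,93) and (335,313). About 125 mm remain.

Emit:
carry_out(targets="6 0 0 0 -0.4; 6 0 0 0 -0.4; 6 0 0 0 -0.4; 6 0 0 0 -0.4; 6 0 0 0 -0.4")

```text
t: 10.4
position: [0.5426, -0.1391, 0.0273]
orientation: [[0.176, 0.984, -0.0], [0.984, -0.176, 0.0], [0.0, -0.0, -1.0]]
wrist_force: [-0.7, -1.8, -0.1]
grip_width: 0.06
gripper_force: 0.9
```

Emit:
carry_out(targets="6 0 0 0 -0.4; 6 0 0 0 -0.4; 6 0 0 0 -0.4; 6 0 0 0 -0.4; 6 0 0 0 -0.4")

```text
t: 10.82
position: [0.5479, -0.1095, 0.0273]
orientation: [[0.176, 0.984, -0.0], [0.984, -0.176, 0.0], [0.0, -0.0, -1.0]]
wrist_force: [-0.4, -1.8, -0.3]
grip_width: 0.0597
gripper_force: 0.8
```

Emit:
carry_out(targets="6 0 0 0 -0.4; 6 0 0 0 -0.4; 6 0 0 0 -0.4; 6 0 0 0 -0.4; 6 0 0 0 -0.4")

```text
t: 11.23
position: [0.5531, -0.08, 0.0272]
orientation: [[0.176, 0.984, -0.0], [0.984, -0.176, 0.0], [0.0, -0.0, -1.0]]
wrist_force: [0.3, -2.4, -0.2]
grip_width: 0.0596
gripper_force: 0.8
```

Emit:
carry_out(targets="4 0 0 0 -0.4; 4 0 0 0 -0.4; 3 0 0 0 -0.4; 3 0 0 0 -0.4; 0 0 0 0 -0.4")

```text
t: 11.65
position: [0.5557, -0.0661, 0.0273]
orientation: [[0.176, 0.984, 0.0], [0.984, -0.176, 0.001], [0.001, 0.0, -1.0]]
wrist_force: [0.3, 0.2, 0.3]
grip_width: 0.0599
gripper_force: 0.0
```

```bash
python3 - <<'E'
from h import *
c=manip.capture("top");save(cv2.resize(c["frame"][145:245,225:435],None,fx=3.8,fy=3.8,interpolation=cv2.INTER_CUBIC),"t6.png")
s=manip.state();p=s["position"];print(p,s["wrist_force"],(p[:2]-[.58,.078])@[.177,.984])
E
```

```text
[ 0.55569539 -0.06628834  0.02729278] [ 0.15404889  0.17310753 -1.02576668] -0.1462816449819346
```

View pics/t6.png

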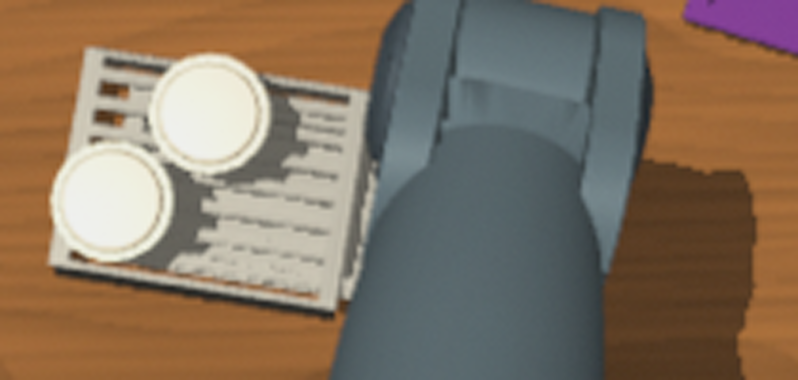

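The stand is unmoved and about 23 mm remain. I'll take the last part slowly and watch the force.

Emit:
carry_out(targets="3 0 0 0 -0.4; 3 0 0 0 -0.4; 3 0 0 0 -0.4; 3 0 0 0 -0.4; 3 0 0 0 -0.4")

```text
t: 12.12
position: [0.5583, -0.0519, 0.0273]
orientation: [[0.176, 0.984, 0.0], [0.984, -0.176, -0.0], [-0.0, 0.0, -1.0]]
wrist_force: [-0.5, -2.3, 0.2]
grip_width: 0.0598
gripper_force: 0.9
```

Emit:
carry_out(targets="1 0 0 0 -0.4; 1 0 0 0 -0.4; 1 0 0 0 -0.4")

```text
t: 12.37
position: [0.5588, -0.049, 0.0273]
orientation: [[0.176, 0.984, 0.0], [0.984, -0.176, -0.0], [-0.0, 0.0, -1.0]]
wrist_force: [-0.6, -1.7, 0.7]
grip_width: 0.0596
gripper_force: 0.9
```

Emit:
carry_out(targets="1 0 0 0 -0.4; 1 0 0 0 -0.4")

```text
t: 12.53
position: [0.5591, -0.0471, 0.0273]
orientation: [[0.176, 0.984, 0.0], [0.984, -0.176, -0.0], [-0.0, 0.0, -1.0]]
wrist_force: [-0.2, -2.1, -0.1]
grip_width: 0.0601
gripper_force: 0.9
```

Emit:
carry_out(targets="1 0 0 0 -0.4; 1 0 0 0 -0.4")

```text
t: 12.7
position: [0.5595, -0.0452, 0.0273]
orientation: [[0.176, 0.984, 0.0], [0.984, -0.176, 0.0], [0.0, 0.0, -1.0]]
wrist_force: [-0.9, -1.5, 0.2]
grip_width: 0.0598
gripper_force: 0.9
```

Emit:
carry_out(targets="1 0 0 0 -0.4")

```text
t: 12.78
position: [0.5596, -0.0442, 0.0273]
orientation: [[0.176, 0.984, 0.0], [0.984, -0.176, 0.0], [0.0, 0.0, -1.0]]
wrist_force: [0.3, -0.9, 0.6]
grip_width: 0.06
gripper_force: 1.0
```

Emit:
carry_out(targets="1 0 0 0 -0.4")

```text
t: 12.87
position: [0.5598, -0.0432, 0.0273]
orientation: [[0.176, 0.984, 0.0], [0.984, -0.176, 0.0], [0.0, 0.0, -1.0]]
wrist_force: [-0.4, -1.9, 0.4]
grip_width: 0.0596
gripper_force: 1.0
```

Emit:
carry_out(targets="1 0 0 0 -0.4")

```text
t: 12.95
position: [0.56, -0.0422, 0.0273]
orientation: [[0.176, 0.984, 0.0], [0.984, -0.176, 0.0], [0.0, 0.0, -1.0]]
wrist_force: [-0.9, -1.7, -0.4]
grip_width: 0.0597
gripper_force: 1.0
```

Emit:
carry_out(targets="0.7 0 0 0 -0.4")

```text
t: 13.03
position: [0.5602, -0.0414, 0.0273]
orientation: [[0.176, 0.984, 0.0], [0.984, -0.176, 0.0], [0.0, 0.0, -1.0]]
wrist_force: [-0.8, -2.0, 0.7]
grip_width: 0.0598
gripper_force: 1.0
```

Emit:
carry_out(targets="0.7 0 0 0 -0.4")

```text
t: 13.12
position: [0.5603, -0.0408, 0.0273]
orientation: [[0.176, 0.984, 0.0], [0.984, -0.176, 0.0], [0.0, 0.0, -1.0]]
wrist_force: [-1.0, -1.4, 0.5]
grip_width: 0.0592
gripper_force: 1.0
```

Emit:
carry_out(targets="0.7 0 0 0 -0.4")

```text
t: 13.2
position: [0.5603, -0.0405, 0.0273]
orientation: [[0.176, 0.984, -0.0], [0.984, -0.176, -0.001], [-0.001, 0.0, -1.0]]
wrist_force: [-0.7, -5.2, 1.6]
grip_width: 0.0598
gripper_force: 2.3
```

```bash
python3 - <<'E'
from h import *
c=manip.capture("scene");save(cv2.resize(c["frame"][150:270,240:420],None,fx=4.4,fy=4.4,interpolation=cv2.INTER_CUBIC),"s7.png")
for n in("stand","stand_mouth","stand_stop","tray"):
  for r in manip.landmark_of("scene",n)[:4]: print(n,np.round(ray(c,r["xy"],0),4),round(r["conf"],2))
print(manip.state()["wrist_force"])
E
```

```text
stand_mouth [ 0.5658 -0.0025  0.    ] 0.59
stand_stop [0.5979 0.1657 0.    ] 0.67
tray [ 0.3141 -0.2341  0.    ] 0.97
tray [0.58  0.071 0.   ] 0.96
tray [0.3422 0.1291 0.    ] 0.84
tray [ 0.7558 -0.3243  0.    ] 0.72
[-0.10100266 -4.1105212  -0.32497102]
```

View pics/s7.png

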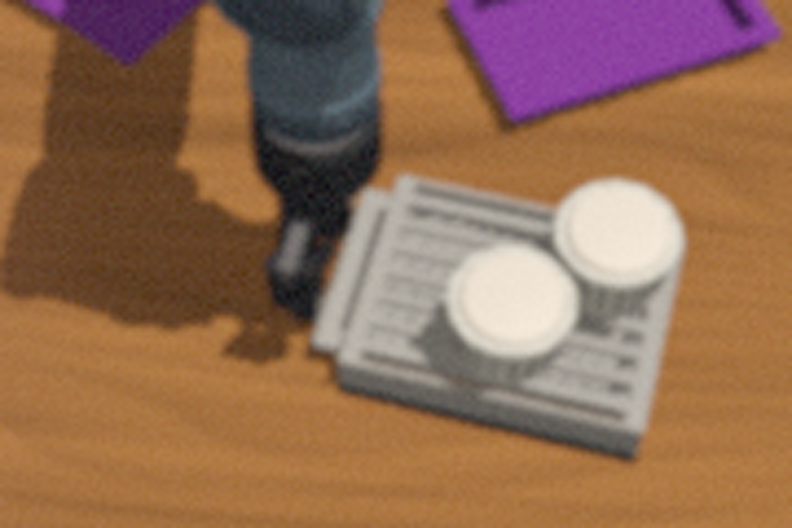

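The tray is in with about 20 mm protruding at (345,270). The force jumped from 2 N to 5 N and the travel stopped, so it is against the stop. One small seating nudge, then I'll back off.

Emit:
carry_out(targets="0.4 0 0 0 -0.4; 0 0 0 0 -0.4")

```text
t: 13.62
position: [0.5603, -0.0404, 0.0273]
orientation: [[0.177, 0.984, -0.0], [0.984, -0.177, -0.001], [-0.002, -0.0, -1.0]]
wrist_force: [-1.1, -4.8, 0.2]
grip_width: 0.0598
gripper_force: 2.8
```

Emit:
carry_out(targets="-3 0 0 0 -0.4; -10 0 0 0 -0.4; -20 0 0 0 -0.4; -25 0 0 0 -0.4; -25 0 0 0 -0.4")

```text
t: 14.03
position: [0.5457, -0.1218, 0.0272]
orientation: [[0.175, 0.985, 0.001], [0.985, -0.175, 0.002], [0.002, 0.0, -1.0]]
wrist_force: [1.5, -0.4, 0.3]
grip_width: 0.0602
gripper_force: 0.0
```

Emit:
carry_out(targets="0 0 -20 0 -0.4; 0 0 -30 0 -0.4; -20 0 -35 0 -0.4; -30 0 -20 0 -0.4; -40 0 0 0 -0.4")

```text
t: 14.45
position: [0.5332, -0.2107, 0.1378]
orientation: [[0.172, 0.985, 0.009], [0.985, -0.172, -0.002], [-0.0, 0.009, -1.0]]
wrist_force: [1.7, -0.8, 0.3]
grip_width: 0.0598
gripper_force: 0.0
```

```bash
python3 - <<'E'
from h import *
c=manip.capture("top");save(cv2.resize(c["frame"][145:245,225:435],None,fx=3.8,fy=3.8,interpolation=cv2.INTER_CUBIC),"t8.png")
E
```

```text
(no output)
```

View pics/t8.png

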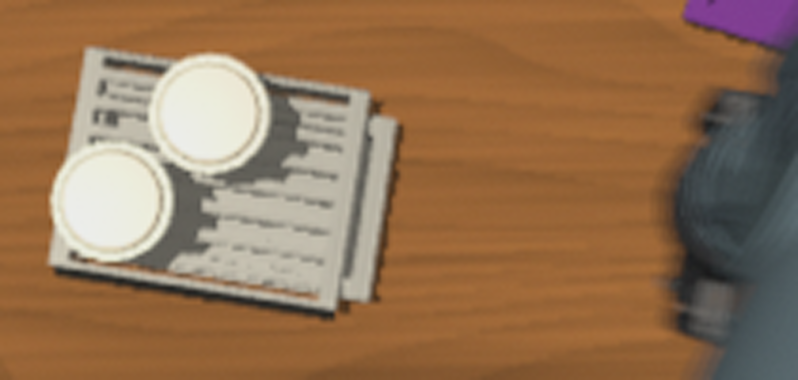

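The tray is home with its outer end about 20 mm proud (370–398). The stand and moulds sit at their original pixels and the gripper is clear. Handing in.

```bash
python3 -c "
from station import manip
print(manip.finish_job())"
```

```text
the job is handed in; nothing more can be done
None
```

The tray is pushed fully home against the stand's back stop, with its outer end sticking out about 20 mm as expected; the stand and moulds did not move, the arm stayed clear of the jar and knife, and the job is handed in (about 14.5 s used).

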